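Set the teapot warmer to three dots and lock its knob

ROBOT

A 7-joint arm with a two-finger parallel gripper is mounted at the origin on the work surface. World frame = base frame: x ahead of the robot, y to its left, z up, the work surface at z = 0. Lengths are in m, angles in rad, forces in N, time in s.
With the tool pointing down it reaches from about 0.35 to 0.9 m from the base axis. Payload 8.1 kg.
Tool frame: the origin (TCP) lies at the centre of the arm's flange, where the gripper is bolted on; the fingertips stand 178 mm ahead of it and the grasp point (between the pads) lies 159 mm ahead of it; z points along the fingers, y is the direction in which the jaws open and shut (so a half turn about z gives the same grasp; the last joint's range is limited). The gripper opens to 92 mm and grips with 3 to 60 N. Pads are 19 mm wide; open, the fingers measure 130 mm over their backs; the gripper's body (75 mm by 190 mm) begins 47 mm behind the grasp point.
Start: joints at [1.023, 0.434, 0.025, 1.573, -0.012, 1.134, -0.075], TCP at [0.269, -0.564, 0.405] pointing down, gripper open.
Joint ranges: [-2.62, 2.62], [-0.44, 2.09], [-1.27, 1.32], [0.08, 2.57], [-1.32, 4.46], [0.12, 2], [-2.74, 2.74]. Speed limits (rad/s): [2.22, 2.22, 3.01, 3.01, 3.14, 3.14, 3.14].

INTERFACE

Orientations are given as a rotation vector (axis times angle).
In Python, from cell import arm, get_image, camera_model gives the robot as it stands. The module is installed in compiled form; this text tells all that it offers.
- The arm moves only by the shell command python3 -m pendant 'ROWS' [FORCE]. ROWS is JSON, a list that holds one entry, the list of rows, each a list of 7 numbers: the shift along the tool's x, y, z in mm, then the turn, a rotation vector about the tool's x, y, z in rad, then the closure, from -1 (fully open) to 1 (shut). In form: [[[x, y, z, rx, ry, rz, hand], ...]]. A call has 1 to 20 rows; each row is the pose to reach, as a shift and turn from the pose commanded when the call began, along the tool's axes at that moment; what a row does not reach only later rows make up. A row lasts 1/8 s, in which the tool goes at most 62.5 mm and 10.7 degrees, less where a joint would pass 70% of its speed; a pose out of reach is approached as far as the arm can. A call with a gripper value outside its range is refused whole. The fingers move at their own pace and stop on an object; FORCE is the grip in N (left out, the last holds). Time passes only in rows, so rows that repeat a pose let the fingers close. It gives the time, the measured TCP pose, the force and the opening at its end, in the units of the state.
- arm.observe(): the state, without advancing time (a new reading comes with each control period).
- get_image(name): name is "side" or "top" or "wrist"; returns the picture (384x512x3 uint8, red, green, blue); there is no depth.
- camera_model(name): a dict with "fx", "fy", "cx", "cy" (pixels), "position" and "orientation" of the camera in the world; the wrist camera has in their place "T_tool_cam" (4x4, takes a point from camera to tool coordinates, whose origin is the TCP and whose axes are the flange's). Camera axes: x right, y down, z forward; pixel columns grow to the right and rows downward; lengths in m; the calibration is good to about 2 mm. A picture is of the moment at which its call begins: read the wrist's pose just before it. camera_model takes no time and is no camera call.
- arm.sign_off(): hands the job in, once; it reports no verdict.
The state is a dict: "clock": time; "joints": joint angles; "dq": joint speeds; "joint_efforts": joint torques, N m; "position": TCP position; "ee_rot": TCP orientation; "force": force on the tool from outside, world axes, zero at the start; "ft_torque": the same for the moment, N m; "width": opening from 0.0 (shut) to 1.0 (fully open).
Only numpy, scipy, OpenCV 4.12 (cv2) and the standard library are available. Lean on these libraries where they do the work, as an engineer would, in place of code of your own. Each camera call takes 0.05 s, during which the arm holds its last target.

TASK

Switch the warming plate under the teapot to keep-warm: pull its control knob all the way out so that it unlocks, turn it clockwise from the red off bar to the three-dot mark, and push it back in until it is fully home, so that it is locked there. The catch inside does not sit exactly under the printed mark, so feel for the place where the knob goes in, then let go of it. Leave the teapot, the tea caddy, the sugar jar and the tumblers standing where they are.

Things in the scene. Friction and masses are not known exactly. Their poses are not given: they have to be found in the camera images.
- warmer: Warming plate: white housing 280 mm wide (y), 280 deep (x), 80 high, on rubber feet; black glass top 84 mm above the table; it cannot move. Origin: centre of the underside; x to its rear, away from the robot, y to its left, z up. Its front is a black panel, 90 mm long, sloping 35 degrees from level down towards the robot, from 80 mm high at x = -0.066 to 28 mm high at x = -0.140.
- dial (a point): Centre of the sloped panel (in the plate's frame x -0.103, y 0, z 0.054), where the knob's axis leaves it. Fixed. z: square out of the panel along the knob's axis, 35 degrees from vertical towards the robot; x: up the slope; y: left. Printed at 36 mm round it: a red bar (off) straight up the slope, then clockwise as seen facing the panel one white dot at 45 degrees, two at 90, three at 135, four at 180.
- three_dots (a point): Middle of the printed three-dot mark on the sloped panel, 36 mm from the knob's axis, 135 degrees clockwise from the red off bar (lower right for one who faces the panel from the robot's side).
- knob_grip (a point): On the knob's axis, mid grip bar; moves with the knob. Grey metal knob: skirt disc 50 mm across, 2 to 6 mm off the panel when in, and a grip bar 46 mm long, 14 thick, standing from 6 to 40 mm off the panel; this point is 30 mm off. z: along the axis out of the panel; x: along the bar to the end with the red pointer line; y: across the bar (pinch along y). At off, x is up the slope.
- knob_pull (a joint): How far the knob is out along its axis (m): 0 fully in (locked), 0.008 fully out (end stop). It stays where it is left; sliding it takes about 4 N. It turns freely only when more than about 0.006 out. Pushed in between two catch gaps, it stops about 0.006 out; in a gap it goes to 0.
- knob_turn (a joint): Angle of the knob (rad), clockwise facing the panel: 0 red off bar, 0.785 per dot, three dots 2.356; stops -0.5, 3.5. Stays where left, turns with 0.05 N m. It goes in only at a gap of the catch ring inside: each dot's gap lies up to 0.18 rad to either side of its mark (unseen, one shift for all) and takes the knob within 0.045 rad of its centre. The off gap is wider: the knob rattles there by 0.26 rad.
- teapot: White enamel teapot, blue lid and handle, 120 mm across, 120 mm high, spout and handle reaching 96 mm from its axis to either side (y). It stands on the glass top behind the knob, its axis 145 to 165 mm behind the middle of the panel. Origin: centre of its underside.
- caddy: Green tea caddy with brass lid, 77 mm across, 107 mm high, stands on the table. Origin: centre of the underside.
- sugar_jar: Glass jar with red lid, 76 mm across, 110 mm high, on the table. Origin: centre of the underside.
- tumblers: Stack of clear plastic tumblers, 74 mm across, 121 mm high, on the table. Origin: centre of the underside.
There are look-alikes about, which are no part of the job. Of the things shaped like the teapot, the white one is meant.

How it is judged:
On the way, in this order (a step that is already met when the one before it is completed fails the run):
1. the knob is pulled right out, still at off (value of joint knob_pull above 0.0058 m and value of joint knob_turn below 0.6 rad), for 0.1 s.
2. the unlocked knob is turned to the three-dot mark (value of joint knob_pull above 0.004 m and value of joint knob_turn between 2.1 and 2.61 rad), for 0.1 s.
At the end, for the whole second after the job is handed in: The knob points to three dots (knob_turn within 0.25 rad of 2.356), pushed in to within 2 mm of home; the teapot is at rest; teapot, caddy, sugar jar and tumblers are within 30 mm of where they began and upright to 0.2 rad (value of joint knob_pull below 0.002 m and value of joint knob_turn between 2.1 and 2.61 rad and linear speed of teapot below 0.02 m/s and distance of each of teapot, caddy, sugar_jar, tumblers from where it was at the start of the episode below 0.03 m and angle between each of teapot, caddy, sugar_jar, tumblers's own z axis and vertical below 0.2 rad); the robot touches nothing.
It fails at once if the teapot, caddy, sugar jar or tumblers are knocked over (tilted by more than 0.5 rad) or pushed more than 60 mm (angle between any of teapot, caddy, sugar_jar, tumblers's own z axis and vertical above 0.5 rad or distance of any of teapot, caddy, sugar_jar, tumblers from where it was at the start of the episode above 0.06 m).
It also fails if it takes over 64 s, if anything falls off the work surface, if the arm or the gripper's body presses on something with over 40 N, if the wrist force passes 120 N, or if a joint passes its speed limit or range.

## Working session

There is one attempt and no reset: what is moved stays moved. The work goes in short steps, Python scripts to look and compute and a shell command to move; the robot and the scene stay as the last step left them, time stands still between calls to the robot, and variables do not carry over. Pictures are saved under pics/ and viewed, and the job is handed in when it is done.

```bash
mkdir -p pics; ls
python3 - <<'E'
from cell import arm,get_image,camera_model
import cv2
print(arm.observe())
for n in ["side","top","wrist"]:
    print(n,camera_model(n))
for n in ["side","top","wrist"]:
    cv2.imwrite(f"pics/{n}0.png",get_image(n)[:,:,::-1])
E
```

```text
pics
{'clock': 0.0, 'joints': array([ 1.02344837,  0.43523719,  0.02495491,  1.57411713, -0.01160067,
        1.13401976, -0.07516158]), 'dq': array([ 1.75972388e-04,  1.00584730e-04, -1.96879749e-03, -2.30077350e-05,
        9.51274799e-04, -2.97126165e-04, -8.00719854e-04]), 'joint_efforts': array([-5.26819258e-04, -6.67839718e+01,  9.85357203e-01, -3.14469016e+01,
       -6.04146277e-02,  4.29401058e-02,  1.48829627e-04]), 'position': array([ 0.26876822, -0.56399024,  0.40392797]), 'ee_rot': array([-3.06275483e+00, -6.92344116e-01,  7.78913843e-04]), 'force': array([-0.42325523, -0.78198555,  0.20971635]), 'ft_torque': array([ 0.03265383,  0.02550312, -0.02652335]), 'width': 0.9975638565478842}
side {'fx': 455.31359935544555, 'fy': 455.31359935544555, 'cx': 255.261906076116, 'cy': 186.56896997664046, 'position': array([0.42525141, 1.08499064, 1.1403316 ]), 'orientation': array([-0.22070963,  2.83498714, -1.176505  ])}
top {'fx': 417.02891596419107, 'fy': 417.02891596419107, 'cx': 252.1936110359404, 'cy': 188.39284315343102, 'position': array([0.41751375, 0.01558779, 1.16644288]), 'orientation': array([-2.14694997,  2.12914402, -0.12879811])}
wrist {'fx': 344.3896967025726, 'fy': 344.3896967025726, 'cx': 258.542906402022, 'cy': 190.6121126616356, 'T_tool_cam': array([[ 1.42397502e-03, -9.56801986e-01, -2.90736879e-01,
         7.82406924e-02],
       [ 9.99998208e-01,  9.99804697e-04,  1.60749248e-03,
         5.68290987e-04],
       [-1.24737190e-03, -2.90738647e-01,  9.56801695e-01,
         2.00364583e-02],
       [ 0.00000000e+00,  0.00000000e+00,  0.00000000e+00,
         1.00000000e+00]])}
```

View pics/side0.png

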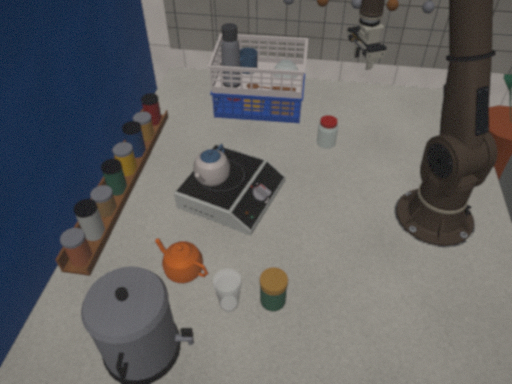

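View pics/top0.png

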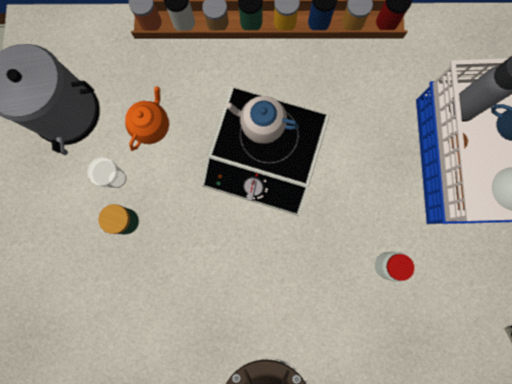

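View pics/wrist0.png

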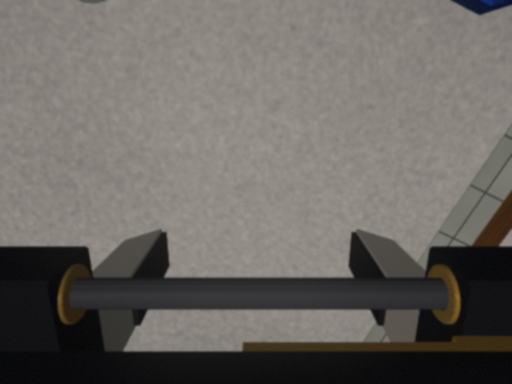

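Side view: the robot is at the right, the plate with the white teapot at (230,190), and an orange look-alike teapot at (182,260). Top view: plate at (265,150), knob at (254,188), white teapot (263,118), orange teapot (146,121), caddy (115,219), tumblers (103,172) and sugar jar (399,267). The wrist view shows only bare table.

Run:
```python
import cv2
a=cv2.imread("pics/top0.png")[80:220,195:335]
cv2.imwrite("pics/top0c.png",cv2.resize(a,None,fx=4.2,fy=4.2,interpolation=cv2.INTER_CUBIC))
a=cv2.imread("pics/side0.png")[140:235,170:290]
cv2.imwrite("pics/side0c.png",cv2.resize(a,None,fx=6,fy=6,interpolation=cv2.INTER_CUBIC))
```

```text
(no output)
```

View pics/top0c.png

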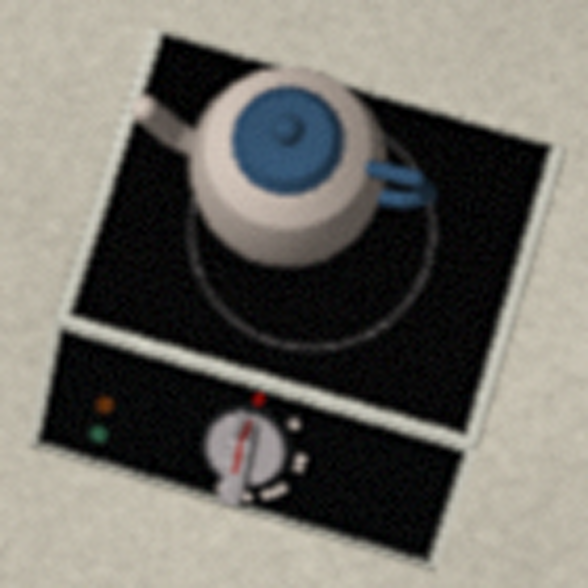

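View pics/side0c.png

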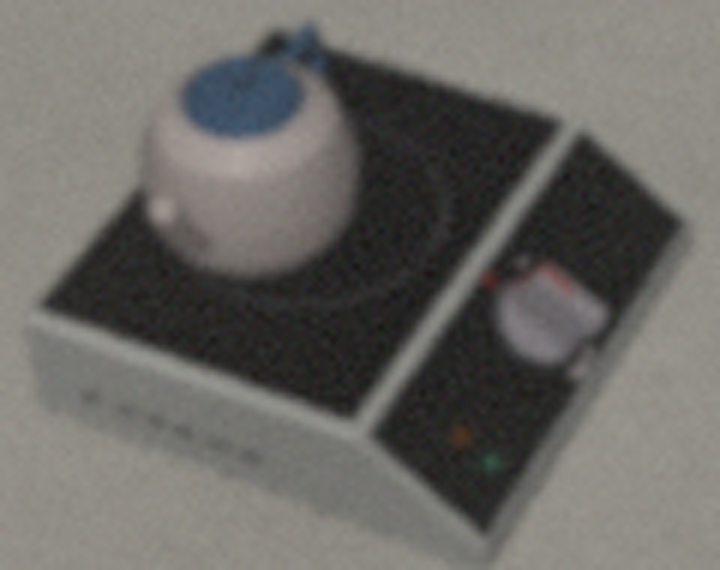

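```bash
cat > h.py <<'E'
import numpy as np, cv2
from scipy.spatial.transform import Rotation as R
from cell import arm,get_image,camera_model
def proj(n,P,tcp=None):
    m=camera_model(n); P=np.atleast_2d(P)
    if n=="wrist":
        T=np.eye(4);T[:3,:3]=R.from_rotvec(tcp[1]).as_matrix();T[:3,3]=tcp[0]
        T=T@m["T_tool_cam"]; Rm=T[:3,:3];t=T[:3,3]
    else: Rm=R.from_rotvec(m["orientation"]).as_matrix();t=m["position"]
    c=(P-t)@Rm
    return np.c_[m["fx"]*c[:,0]/c[:,2]+m["cx"],m["fy"]*c[:,1]/c[:,2]+m["cy"]]
def plate(x,y,yaw,P): 
    return np.atleast_2d(P)@R.from_euler('z',yaw).as_matrix().T+[x,y,0]
a=np.deg2rad(35)
# dial frame in plate frame: columns x(up slope),y,z
RD=np.array([[np.cos(a),0,-np.sin(a)],[0,1,0],[np.sin(a),0,np.cos(a)]]);PD=np.array([-.103,0,.054])
E
cat > fit.py <<'E'
from h import *
from scipy.optimize import least_squares
P=np.array([[-.066,.14,.08],[-.066,-.14,.08],[-.14,.14,.028],[-.14,-.14,.028],[.14,.14,.08],[.14,-.14,.08]])
T=np.array([[62,325],[470,445],[40,443],[430,560],[162,35],[553,147]])/4.2+[195,80]
S=np.array([[365,432],[578,125],[487,540],[690,225],[38,315]])/6+[170,140]
def f(p,z=False):
    W=plate(*p[:3],P)+[0,0,p[3]]
    return np.r_[(proj("top",W)-T).ravel(),(proj("side",W[:5])-S).ravel()]
r=least_squares(f,[.55,0,-.2,0],loss='soft_l1')
print(r.x,np.round(r.fun.reshape(-1,2),1))
p=r.x[:3]
def D(v): return plate(*p,PD+np.atleast_2d(v)@RD.T)
V=np.array([[.036,0,0],[.0,0,.006],[.023,0,.04],[-.023,0,.04],[-.0255,-.0255,0],[0,-.036,0]])
print(np.round(D(V),4)); 
print((proj("top",D(V))-[195,80])*4.2); print((proj("side",D(V))-[170,140])*6)
E
python3 fit.py
```

```text
[ 0.68217214  0.00257403 -0.28665778 -0.01114889] [[-0.2 -0.3]
 [ 2.9  0.8]
 [-0.8  0.4]
 [ 2.9  1.6]
 [-1.2 -1.4]
 [ 3.9 -0. ]
 [-1.   1.7]
 [ 0.3 -0.7]
 [-0.   2. ]
 [ 0.3 -0.6]
 [-2.1  1.2]]
[[ 0.6117  0.0234  0.0746]
 [ 0.5801  0.0327  0.0589]
 [ 0.5794  0.0329  0.1   ]
 [ 0.5433  0.0435  0.0736]
 [ 0.5561  0.0131  0.0394]
 [ 0.5732 -0.0028  0.054 ]]
[[266.59641271 395.05328074]
 [251.79017197 447.96327793]
 [250.5365531  439.29592195]
 [233.68195753 502.3923877 ]
 [282.01723654 489.1050147 ]
 [307.19112478 460.06508089]]
[[487.68928606 268.7359149 ]
 [541.39668798 306.63149456]
 [542.74894271 254.14044359]
 [605.01408162 309.10588715]
 [588.402908   311.14045711]
 [562.75480029 269.78919716]]
```

```bash
cat > ov.py <<'E'
from h import *
def draw(n,p,out,crop,s,img,tcp=None):
    x0,y0,x1,y1=crop
    I=cv2.resize(img[y0:y1,x0:x1],None,fx=s,fy=s,interpolation=cv2.INTER_CUBIC)
    def L(W,c,close=True):
        q=((proj(n,W,tcp)-[x0,y0]+.5)*s-.5); cv2.polylines(I,[np.round(q*8).astype(np.int32)],close,c,1,cv2.LINE_AA,3)
    pl=lambda P:plate(*p,P)
    D=lambda v:pl(PD+np.atleast_2d(v)@RD.T)
    for z in(.08,):
        L(pl([[-.066,.14,z],[-.066,-.14,z],[.14,-.14,z],[.14,.14,z]]),(0,255,0))
    L(pl([[-.066,.14,.08],[-.066,-.14,.08],[-.14,-.14,.028],[-.14,.14,.028]]),(0,255,255))
    L(pl([[.14,.14,0],[.14,-.14,0],[-.14,-.14,0],[-.14,.14,0]]),(255,100,0))
    t=np.linspace(0,6.28,60);C=np.c_[np.cos(t),-np.sin(t),0*t]
    L(D(C*.036),(255,0,255)); L(D(C*.025+[0,0,.006]),(0,128,255))
    for k in range(5):
        th=k*np.pi/4; L(D([[.032*np.cos(th),-.032*np.sin(th),0],[.04*np.cos(th),-.04*np.sin(th),0]]),(0,255,0),False)
    cv2.imwrite(out,I)
E
python3 - <<'E'
from ov import *
p=(0.682,.0026,-.2867)
draw("top",p,"pics/ovt1.png",(195,80,335,220),4.2,cv2.imread("pics/top0.png"))
draw("side",p,"pics/ovs1.png",(170,140,290,235),6,cv2.imread("pics/side0.png"))
E
```

```text
(no output)
```

View pics/ovt1.png

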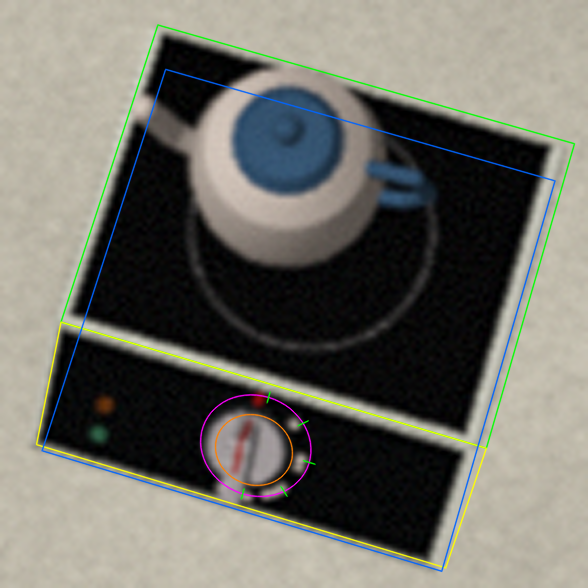

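View pics/ovs1.png

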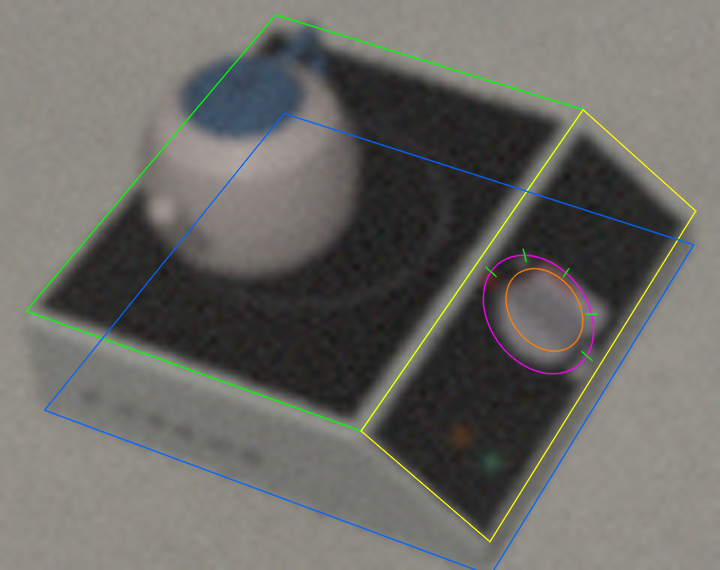

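The outline was fitted to the inset black areas, so I'll shift it to match the printed dial marks. First I'll compute the pre-grasp pose. Candidate check: there is only one plate and one knob (top px (254,188)). The white teapot at (263,118) is the one meant; the orange one at (146,121) is the decoy.

```bash
cat >> h.py <<'E'
def tcp():
    o=arm.observe(); return o["position"],o["ee_rot"],o
def want(p,turn,out,dx=0,dy=0):
    """TCP pose: grasp point at height out above panel on dial axis; tool turned clockwise by turn from jaw along dial y"""
    Rw=R.from_euler('z',p[2]).as_matrix()@RD
    Rt=Rw@np.diag([-1,1,-1.])@R.from_euler('z',turn).as_matrix()
    pos=plate(*p,PD+RD@np.array([dx,dy,out+.159]))[0]
    return pos,Rt
def rel(pos,Rt,cmd=None):
    q,r,_=tcp() if cmd is None else (*cmd,0)
    Rm=R.from_rotvec(r).as_matrix()
    return np.r_[np.round((Rm.T@(pos-q))*1000,1),np.round(R.from_matrix(Rm.T@Rt).as_rotvec(),4)]
E
python3 - <<'E'
from ov import *
p=(0.681,.007,-.2867)
draw("top",p,"pics/ovt2.png",(225,150,295,215),8,cv2.imread("pics/top0.png"))
draw("side",p,"pics/ovs2.png",(240,150,300,215),8,cv2.imread("pics/side0.png"))
pos,Rt=want(p,0,.15); print(pos,rel(pos,Rt))
E
```

```text
[0.41220343 0.08624726 0.30711798] [ 4.0920e+02 -5.2520e+02  9.7600e+01 -7.3120e-01 -2.8110e-01 -2.3169e+00]
```

View pics/ovt2.png

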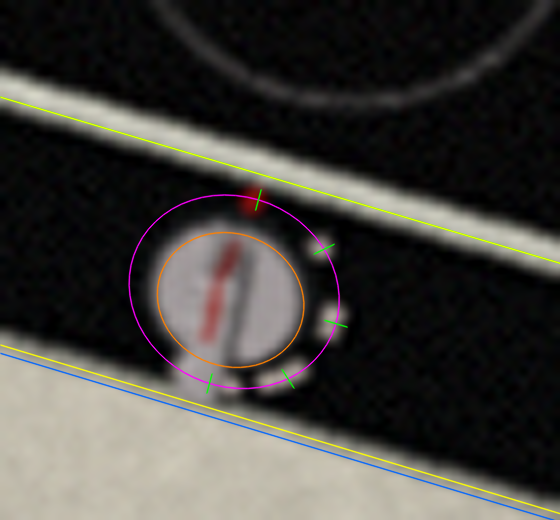

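View pics/ovs2.png

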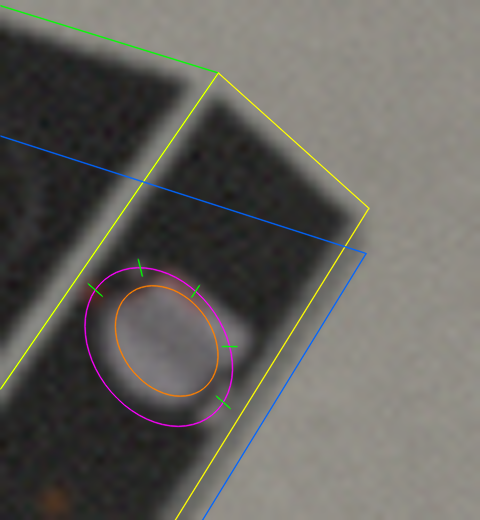

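The overlay matches the dial marks within a few mm. The red pointer lies near the off bar. Moving to the pre-grasp standoff.

```bash
python3 -m pendant '[[[409,-525,60,-0.731,-0.281,-2.317,-1],[409,-525,60,-0.731,-0.281,-2.317,-1],[409,-525,60,-0.731,-0.281,-2.317,-1],[409,-525,60,-0.731,-0.281,-2.317,-1],[409,-525,60,-0.731,-0.281,-2.317,-1],[409,-525,60,-0.731,-0.281,-2.317,-1],[409,-525,60,-0.731,-0.281,-2.317,-1],[409,-525,60,-0.731,-0.281,-2.317,-1],[409,-525,60,-0.731,-0.281,-2.317,-1],[409,-525,60,-0.731,-0.281,-2.317,-1],[409,-525,97,-0.731,-0.281,-2.317,-1],[409,-525,97,-0.731,-0.281,-2.317,-1],[409,-525,97,-0.731,-0.281,-2.317,-1],[409,-525,97,-0.731,-0.281,-2.317,-1],[409,-525,97,-0.731,-0.281,-2.317,-1],[409,-525,97,-0.731,-0.281,-2.317,-1],[409,-525,97,-0.731,-0.281,-2.317,-1],[409,-525,97,-0.731,-0.281,-2.317,-1],[409,-525,97,-0.731,-0.281,-2.317,-1]]]' 40
python3 - <<'E'
from ov import *
p=(0.681,.007,-.2867)
q,r,o=tcp(); print(o["clock"],o["joints"],o["force"],o["ft_torque"])
pos,Rt=want(p,0,.15); print(rel(pos,Rt))
I=get_image("wrist")[:,:,::-1]; cv2.imwrite("pics/w1.png",I)
draw("wrist",p,"pics/ovw1.png",(0,0,512,384),1.5,I,(q,r))
E
```

```text
clock: 2.52
position: [0.4123, 0.0857, 0.3078]
ee_rot: [0.362, 2.508, -0.115]
force: [0.4, 0.5, -0.1]
width: 0.997
2.525 [ 0.07714703  0.22642821 -0.67904475  2.35820493  1.34908647  0.60219036
 -0.4404164 ] [ 0.44926826  0.52592929 -0.11145729] [0.28684086 0.51982253 0.07349913]
[ 6.e-01  5.e-01  4.e-01 -8.e-04  7.e-04  1.e-04]
```

View pics/ovw1.png

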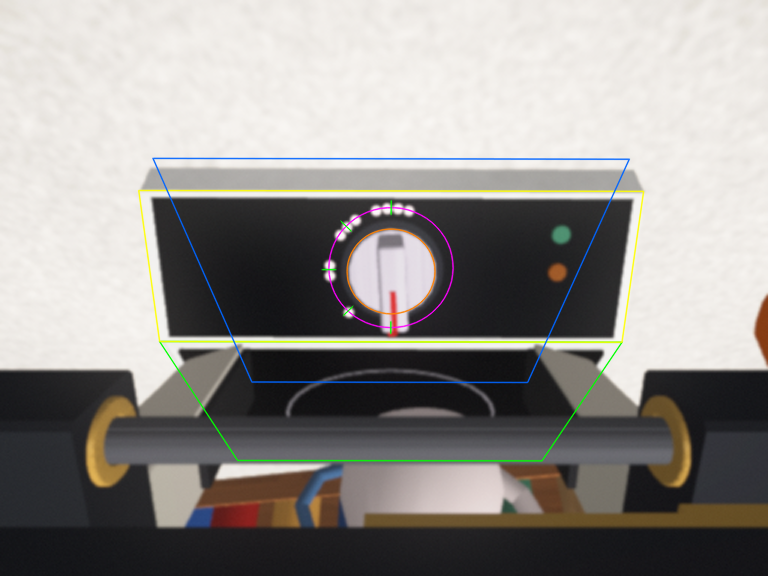

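The wrist overlay agrees with the model to about 1 mm: knob at (392,271), three-dot mark at (345,228), pointer towards the red bar. Descending and closing.

```bash
python3 -m pendant '[[[0.6,0.5,30,0,0,0,-1],[0.6,0.5,60,0,0,0,-1],[0.6,0.5,90,0,0,0,-1],[0.6,0.5,105,0,0,0,-1],[0.6,0.5,115,0,0,0,-1],[0.6,0.5,120,0,0,0,-1],[0.6,0.5,120,0,0,0,-1],[0.6,0.5,120,0,0,0,-1]]]' 40
python3 - <<'E'
from ov import *
p=(0.681,.007,-.2867)
q,r,o=tcp(); print(o["clock"],o["joints"],o["force"],o["ft_torque"])
pos,Rt=want(p,0,.03); print(rel(pos,Rt))
I=get_image("wrist")[:,:,::-1]; cv2.imwrite("pics/w2.png",I)
draw("wrist",p,"pics/ovw2.png",(0,0,512,384),1.5,I,(q,r))
E
```

```text
clock: 3.58
position: [0.4779, 0.0669, 0.2096]
ee_rot: [0.361, 2.507, -0.115]
force: [0.3, -0.4, -0.4]
width: 0.997
3.575 [ 0.07379867  0.52580524 -0.59788398  2.3261339   1.8149908   0.67358478
 -0.79158793] [ 0.28657966 -0.39099556 -0.38288174] [ 0.28811226  0.52151515 -0.05013384]
[ 2.0e-01  0.0e+00  8.0e-01 -4.0e-04  1.3e-03  5.0e-04]
```

View pics/ovw2.png

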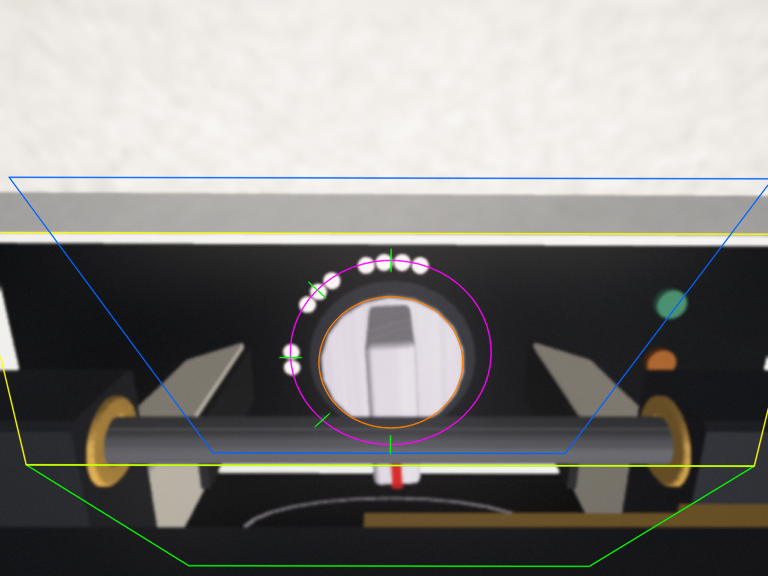

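The fingers straddle the bar: bar end at (390,345), fingers at (200,400) and (575,400). Closing.

```bash
python3 -m pendant '[[[0,0,0,0,0,0,1],[0,0,0,0,0,0,1],[0,0,0,0,0,0,1],[0,0,0,0,0,0,1],[0,0,0,0,0,0,1],[0,0,0,0,0,0,1],[0,0,0,0,0,0,1],[0,0,0,0,0,0,1]]]' 40
cat > st.py <<'E'
from h import *
p=(0.681,.007,-.2867)
q,r,o=tcp()
Rw=R.from_euler('z',p[2]).as_matrix()@RD
g=R.from_rotvec(r).as_matrix()@np.array([0,0,.159])+q
d=Rw.T@(g-plate(*p,PD)[0])
Rt=(Rw@np.diag([-1,1,-1.])).T@R.from_rotvec(r).as_matrix()
print("t",round(o["clock"],2),"dial pos mm",np.round(d*1000,2),"turn",np.round(R.from_matrix(Rt).as_rotvec(),3),"F dial",np.round(Rw.T@o["force"],1),"T dial",np.round(Rw.T@o["ft_torque"],2),"w",round(o["width"]*92,1),"j",np.round(o["joints"],2))
E
python3 st.py
```

```text
clock: 4.62
position: [0.4781, 0.067, 0.2092]
ee_rot: [0.361, 2.508, -0.115]
force: [2.8, 8.3, 1.0]
width: 0.18
t 4.62 dial pos mm [ 0.15  0.1  30.41] turn [ 0.    -0.001 -0.001] F dial [0.9 8.7 0.6] T dial [2.07 0.16 0.  ] w 16.5 j [ 0.07  0.53 -0.6   2.33  1.82  0.67 -0.79]
```

```bash
python3 -m pendant '[[[0,1,0,0,0,0,1],[0,1,0,0,0,0,1],[0,1,0,0,0,0,1],[0,1,0,0,0,0,1]]]' 40
python3 st.py
python3 - <<'E'
from ov import *
I=get_image("wrist")[:,:,::-1]; cv2.imwrite("pics/w3.png",cv2.resize(I,None,fx=1.5,fy=1.5))
E
```

```text
clock: 5.12
position: [0.4784, 0.0681, 0.2093]
ee_rot: [0.361, 2.508, -0.114]
force: [1.3, 3.8, 1.4]
width: 0.149
t 5.12 dial pos mm [ 0.32  1.33 30.49] turn [-0.    -0.001 -0.001] F dial [0.9 4.  1.1] T dial [ 0.78  0.29 -0.04] w 13.7 j [ 0.07  0.53 -0.6   2.32  1.81  0.67 -0.79]
```

View pics/w3.png

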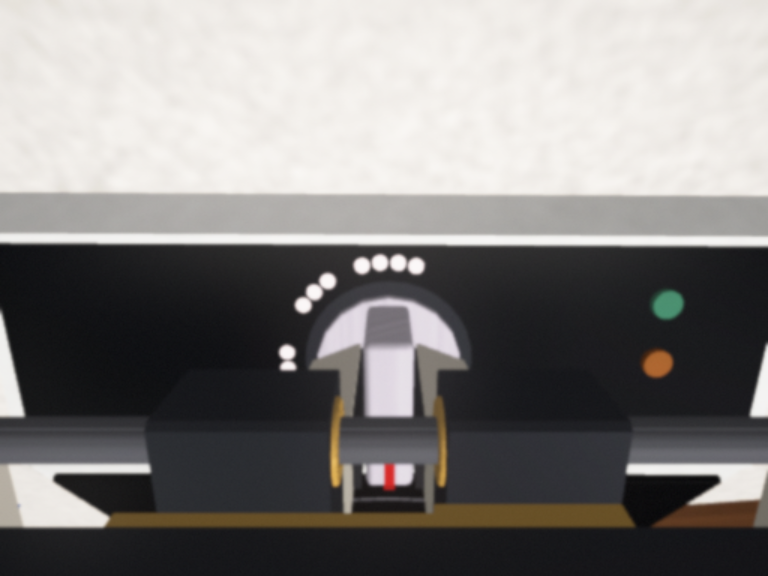

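Gripped, with the bar between the pads and the opening at 13.7 mm. Now pulling out.

```bash
python3 -m pendant '[[[0,0.5,-2,0,0,0,1],[0,0.5,-4,0,0,0,1],[0,0.5,-6,0,0,0,1],[0,0.5,-8,0,0,0,1],[0,0.5,-9,0,0,0,1],[0,0.5,-9,0,0,0,1],[0,0.5,-9,0,0,0,1],[0,0.5,-9,0,0,0,1]]]' 50
python3 st.py
python3 - <<'E'
from ov import *
I=get_image("wrist")[:,:,::-1]; cv2.imwrite("pics/w4.png",cv2.resize(I,None,fx=1.5,fy=1.5))
E
```

```text
clock: 6.18
position: [0.4742, 0.0695, 0.216]
ee_rot: [0.363, 2.509, -0.115]
force: [12.0, 2.4, -14.4]
width: 0.148
t 6.17 dial pos mm [ 0.3   1.3  38.54] turn [0.001 0.    0.001] F dial [  0.6   5.7 -18. ] T dial [1.34 0.3  0.03] w 13.6 j [ 0.07  0.51 -0.6   2.33  1.79  0.67 -0.77]
```

View pics/w4.png

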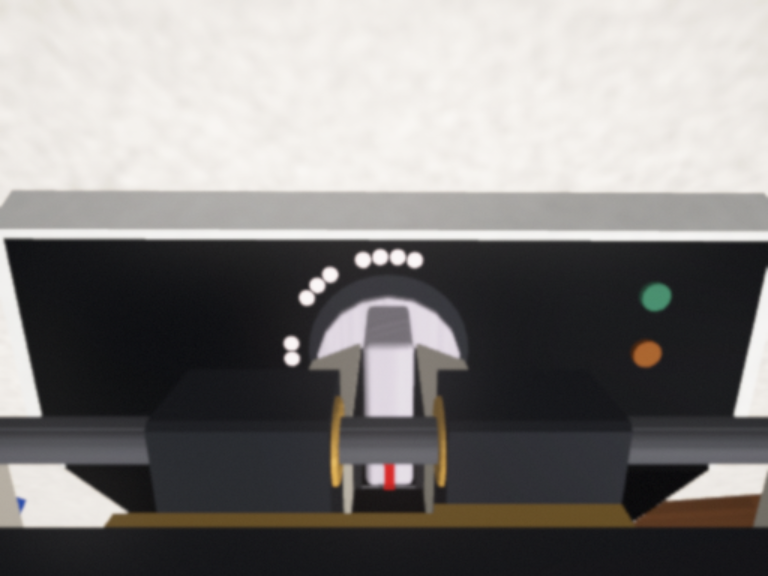

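The knob moved 8.05 mm with the hand and met the end stop. Easing the pull and turning clockwise in stages.

```bash
python3 -m pendant '[[[0,0,0.7,0,0,0,1],[0,0,0.7,0,0,0.1,1],[0,0,0.7,0,0,0.2,1],[0,0,0.7,0,0,0.3,1],[0,0,0.7,0,0,0.4,1],[0,0,0.7,0,0,0.5,1],[0,0,0.7,0,0,0.6,1],[0,0,0.7,0,0,0.7,1],[0,0,0.7,0,0,0.8,1],[0,0,0.7,0,0,0.8,1]]]' 50
python3 st.py
```

```text
clock: 7.48
position: [0.4741, 0.0694, 0.2159]
ee_rot: [1.317, 2.175, 0.203]
force: [5.2, 2.8, -3.3]
width: 0.152
t 7.47 dial pos mm [ 0.32  1.25 38.47] turn [ 0.    -0.001  0.802] F dial [ 1.5  4.2 -5.2] T dial [ 0.88  0.26 -0.08] w 14.0 j [ 0.15  0.54 -0.71  2.32  1.77  0.73 -1.54]
```

Joint 7 falls as the knob turns and would pass −2.74 before three dots, so I'll release here and regrasp a half turn round.

```bash
python3 -m pendant '[[[0,0,0,0,0,0,-1],[0,0,0,0,0,0,-1],[0,0,0,0,0,0,-1],[0,0,0,0,0,0,-1],[0,0,0,0,0,0,-1],[0,0,0,0,0,0,-1],[0,0,-20,0,0,0,-1],[0,0,-40,0,0,0,-1],[0,0,-40,0,0,0,-1]]]' 50
python3 st.py
python3 - <<'E'
from ov import *
p=(0.681,.007,-.2867)
q,r,o=tcp()
I=get_image("wrist")[:,:,::-1]
draw("wrist",p,"pics/w5.png",(0,0,512,384),1.5,I,(q,r))
E
```

```text
clock: 8.6
position: [0.4517, 0.0764, 0.2496]
ee_rot: [1.313, 2.175, 0.204]
force: [0.7, -0.1, -0.2]
width: 0.995
t 8.6 dial pos mm [ 0.69  1.7  79.53] turn [-0.001 -0.002  0.799] F dial [ 0.4  0.1 -0.5] T dial [0.07 0.55 0.02] w 91.5 j [ 0.15  0.44 -0.74  2.34  1.65  0.7  -1.47]
```

View pics/w5.png

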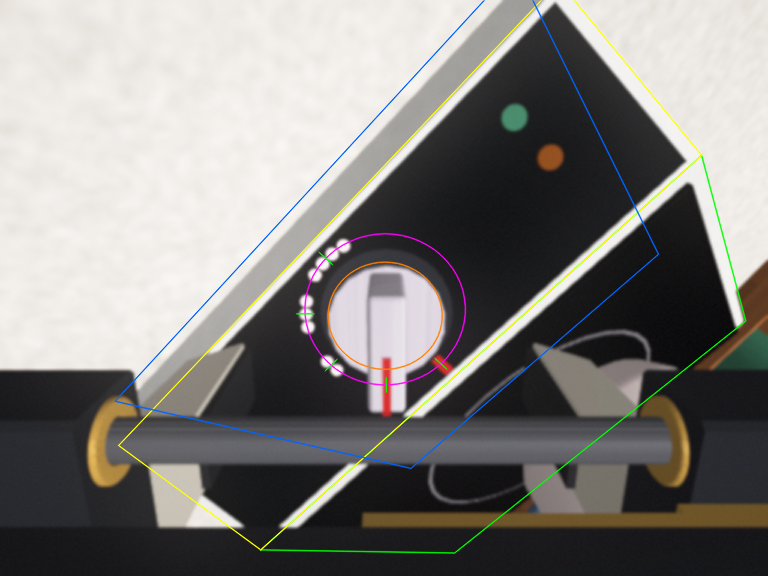

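The knob stays out at about one dot, with the pointer at (387,390). Rotating the hand by a half turn.

```bash
python3 -m pendant '[[[0,0,0,0,0,-0.7,-1],[0,0,0,0,0,-0.7,-1],[0,0,0,0,0,-0.7,-1],[0,0,0,0,0,-0.7,-1],[0,0,0,0,0,-1.4,-1],[0,0,0,0,0,-1.4,-1],[0,0,0,0,0,-1.4,-1],[0,0,0,0,0,-1.4,-1],[0,0,0,0,0,-2.3,-1],[0,0,0,0,0,-2.3,-1],[0,0,0,0,0,-2.3,-1],[0,0,0,0,0,-2.3,-1],[0,0,0,0,0,-2.3,-1],[0,0,0,0,0,-3.14,-1],[0,0,0,0,0,-3.14,-1],[0,0,0,0,0,-3.14,-1],[0,0,0,0,0,-3.14,-1],[0,0,0,0,0,-3.14,-1],[0,0,0,0,0,-3.14,-1],[0,0,0,0,0,-3.14,-1]]]' 50
python3 st.py
python3 - <<'E'
from ov import *
p=(0.681,.007,-.2867)
q,r,o=tcp()
I=get_image("wrist")[:,:,::-1]
draw("wrist",p,"pics/w6.png",(0,0,512,384),1.5,I,(q,r))
E
```

```text
clock: 11.15
position: [0.452, 0.0759, 0.2483]
ee_rot: [-2.444, 1.482, -0.872]
force: [0.4, 0.8, -0.1]
width: 1.002
t 11.15 dial pos mm [-0.08  1.18 78.25] turn [ 1.000e-03  1.000e-03 -2.338e+00] F dial [ 0.   0.8 -0.2] T dial [ 0.09  0.64 -0.07] w 92.1 j [-0.06  0.38 -0.47  2.36  1.66  0.57  1.63]
```

View pics/w6.png

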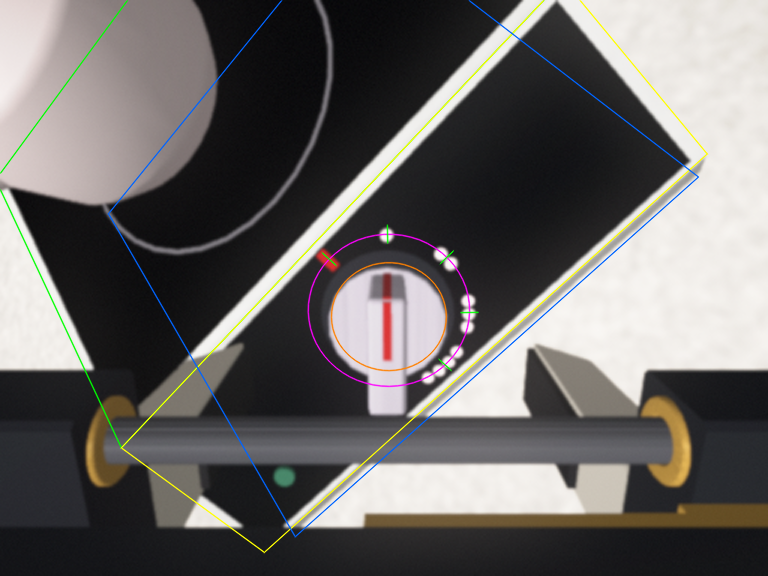

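Joint 7 is now at 1.63, which leaves room for the turn. Marks, knob and overlay agree. Going back down and gripping.

```bash
python3 -m pendant '[[[0,0,15,0,0,0,-1],[0,0,30,0,0,0,-1],[0,0,40,0,0,0,-1],[0,0,40,0,0,0,1],[0,0,40,0,0,0,1],[0,0,40,0,0,0,1],[0,0,40,0,0,0,1],[0,0,40,0,0,0,1],[0,0,40,0,0,0,1],[0,0,40,0,0,0,1],[0,0,40,0,0,0,1]]]' 50
python3 st.py
```

```text
clock: 12.58
position: [0.4739, 0.0695, 0.2159]
ee_rot: [-2.446, 1.48, -0.873]
force: [-0.1, -0.6, -0.2]
width: 0.177
t 12.57 dial pos mm [ 0.12  1.28 38.65] turn [ 1.00e-03  1.00e-03 -2.34e+00] F dial [-0.1 -0.6 -0.2] T dial [ 0.08  0.72 -0.09] w 16.3 j [-0.04  0.48 -0.46  2.34  1.81  0.6   1.52]
```

```bash
python3 -m pendant '[[[0,0,0,0,0,0,1],[0,0,0,0,0,0,1],[0,0,0,0,0,0.1,1],[0,0,0,0,0,0.2,1],[0,0,0,0,0,0.3,1],[0,0,0,0,0,0.4,1],[0,0,0,0,0,0.5,1],[0,0,0,0,0,0.6,1],[0,0,0,0,0,0.7,1],[0,0,0,0,0,0.8,1],[0,0,0,0,0,0.8,1]]]' 50
python3 st.py
```

```text
clock: 13.95
position: [0.4739, 0.0696, 0.216]
ee_rot: [-1.578, 2.178, -0.673]
force: [0.2, 1.1, 1.4]
width: 0.151
t 13.95 dial pos mm [ 0.2   1.4  38.67] turn [ 1.000e-03 -0.000e+00 -1.541e+00] F dial [0.6 1.1 1.2] T dial [ 0.27  0.54 -0.17] w 13.9 j [ 0.06  0.5  -0.59  2.33  1.79  0.66  0.76]
```

```bash
python3 -m pendant '[[[0,0,0,0,0,0.1,1],[0,0,0,0,0,0.2,1],[0,0,0,0,0,0.3,1],[0,0,0,0,0,0.4,1],[0,0,0,0,0,0.5,1],[0,0,0,0,0,0.6,1],[0,0,0,0,0,0.7,1],[0,0,0,0,0,0.755,1],[0,0,0,0,0,0.755,1],[0,0,0,0,0,0.755,1]]]' 50
python3 st.py;  python3 - <<'E'
from ov import *
p=(0.681,.007,-.2867)
q,r,o=tcp()
I=get_image("wrist")[:,:,::-1]
draw("wrist",p,"pics/w7.png",(0,0,512,384),1.5,I,(q,r))
E
```

```text
clock: 15.2
position: [0.4739, 0.0696, 0.216]
ee_rot: [-0.641, 2.504, -0.418]
force: [0.8, -0.2, 0.5]
width: 0.148
t 15.2 dial pos mm [ 0.18  1.41 38.68] turn [ 0.001 -0.001 -0.788] F dial [ 0.9  0.1 -0. ] T dial [ 0.34  0.46 -0.19] w 13.6 j [ 0.14  0.53 -0.7   2.32  1.78  0.72  0.04]
```

View pics/w7.png

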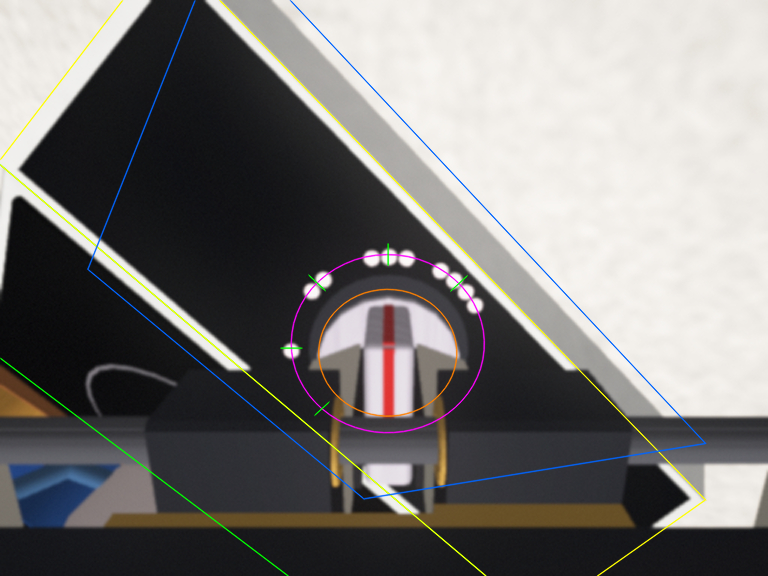

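The pointer sits exactly at the three-dot mark. Pressing gently to feel for the gap.

```bash
python3 -m pendant '[[[0,0,1,0,0,0,1],[0,0,2,0,0,0,1],[0,0,3,0,0,0,1],[0,0,3,0,0,0,1],[0,0,3,0,0,0,1]]]' 50
python3 st.py
```

```text
clock: 15.88
position: [0.4756, 0.0691, 0.2134]
ee_rot: [-0.638, 2.505, -0.417]
force: [0.7, 1.8, -0.2]
width: 0.149
t 15.88 dial pos mm [ 0.19  1.39 35.59] turn [ 0.001 -0.    -0.785] F dial [ 0.   1.9 -0.2] T dial [ 0.53  0.33 -0.1 ] w 13.7 j [ 0.14  0.54 -0.69  2.32  1.78  0.72  0.03]
```

```bash
python3 -m pendant '[[[0,0,0.5,0,0,0,1],[0,0,1,0,0,0,1],[0,0,1,0,0,0,1]]]' 50
python3 st.py;  python3 - <<'E'
from ov import *
p=(0.681,.007,-.2867)
q,r,o=tcp()
I=get_image("wrist")[:,:,::-1]
cv2.imwrite("pics/w8.png",cv2.resize(I,None,fx=1.5,fy=1.5))
E
```

```text
clock: 16.25
position: [0.4761, 0.069, 0.2127]
ee_rot: [-0.638, 2.505, -0.417]
force: [0.8, 2.1, 3.2]
width: 0.151
t 16.25 dial pos mm [ 0.2   1.44 34.68] turn [ 0.001 -0.001 -0.785] F dial [2.  2.3 2.5] T dial [ 0.57  0.32 -0.1 ] w 13.9 j [ 0.14  0.54 -0.69  2.32  1.79  0.72  0.03]
```

View pics/w8.png

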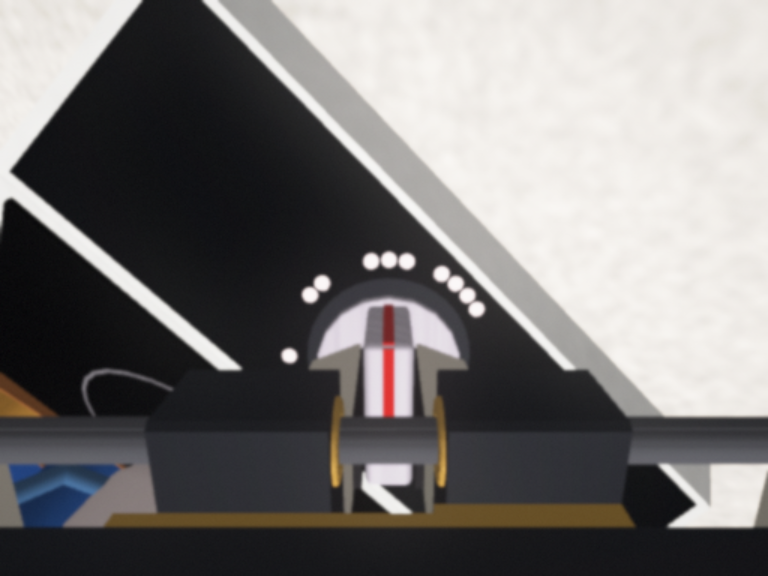

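The knob moves in with the hand: its image in the gripper is unchanged and it is already 4 mm in without a stop. Pushing on to home.

```bash
python3 -m pendant '[[[0,0,1,0,0,0,1],[0,0,2,0,0,0,1],[0,0,3,0,0,0,1],[0,0,4,0,0,0,1],[0,0,4.5,0,0,0,1],[0,0,5,0,0,0,1],[0,0,5,0,0,0,1]]]' 50
python3 st.py;  python3 - <<'E'
from ov import *
I=get_image("wrist")[:,:,::-1]
cv2.imwrite("pics/w9.png",cv2.resize(I,None,fx=1.5,fy=1.5))
E
```

```text
clock: 17.18
position: [0.4783, 0.0683, 0.2092]
ee_rot: [-0.639, 2.504, -0.418]
force: [-10.0, 2.1, 18.4]
width: 0.147
t 17.18 dial pos mm [ 0.14  1.43 30.51] turn [ 0.001 -0.002 -0.786] F dial [ 2.2 -0.8 20.9] T dial [-0.01  0.2  -0.09] w 13.6 j [ 0.14  0.55 -0.69  2.32  1.8   0.73  0.02]
```

View pics/w9.png

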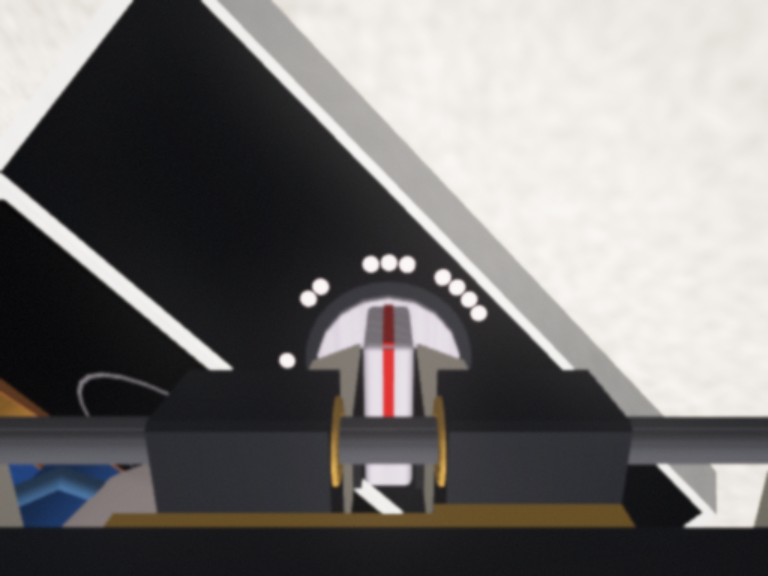

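The hand is back at 30.5 mm, the same height as at the first grip with the knob home, and meets a firm stop at 21 N. The knob hasn't slipped in the jaws. Easing off, releasing and backing away.

```bash
python3 -m pendant '[[[0,0,-0.7,0,0,0,1],[0,0,-0.7,0,0,0,1],[0,0,-0.7,0,0,0,-1],[0,0,-0.7,0,0,0,-1],[0,0,-0.7,0,0,0,-1],[0,0,-0.7,0,0,0,-1],[0,0,-0.7,0,0,0,-1],[0,0,-0.7,0,0,0,-1],[0,0,-15,0,0,0,-1],[0,0,-40,0,0,0,-1],[0,0,-70,0,0,0,-1],[0,0,-100,0,0,0,-1],[0,0,-130,0,0,0,-1],[0,0,-130,0,0,0,-1],[0,0,-130,0,0,0,-1]]]' 50
python3 st.py;  python3 - <<'E'
from ov import *
p=(0.681,.007,-.2867)
q,r,o=tcp()
I=get_image("wrist")[:,:,::-1]
draw("wrist",p,"pics/w10.png",(0,0,512,384),1.5,I,(q,r))
S=get_image("side")[:,:,::-1];cv2.imwrite("pics/side1.png",S)
T=get_image("top")[:,:,::-1];cv2.imwrite("pics/top1.png",T)
a=cv2.imread("pics/side0.png");cv2.imwrite("pics/cmp.png",np.vstack([np.hstack([a[120:320,60:360],S[120:320,60:360]]),np.hstack([cv2.imread("pics/top0.png")[70:290,80:380],T[70:290,80:380]])]))
E
```

```text
clock: 19.1
position: [0.4075, 0.0889, 0.3147]
ee_rot: [-0.637, 2.505, -0.418]
force: [1.1, -0.6, -0.0]
width: 0.998
t 19.1 dial pos mm [  0.21   1.02 159.25] turn [ 0.002 -0.    -0.785] F dial [ 1.  -0.3 -0.7] T dial [ 0.16  0.57 -0.08] w 91.8 j [ 0.15  0.22 -0.78  2.35  1.32  0.63  0.37]
```

View pics/w10.png

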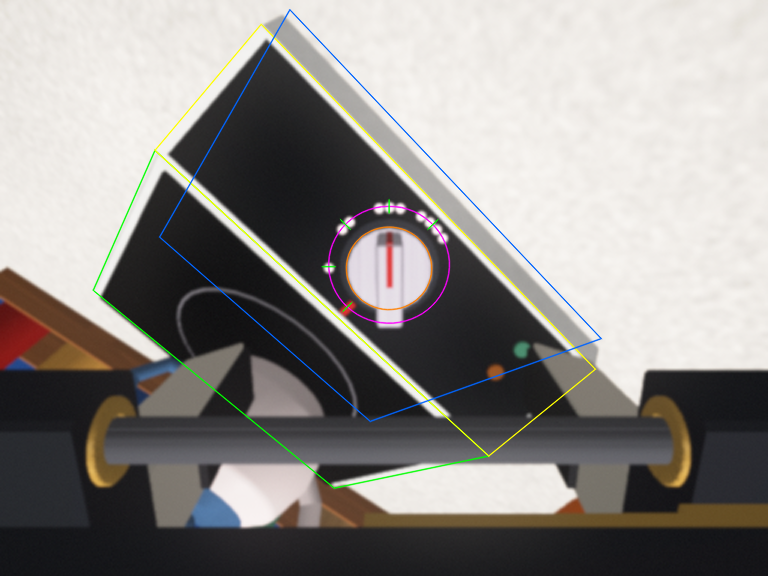

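View pics/cmp.png

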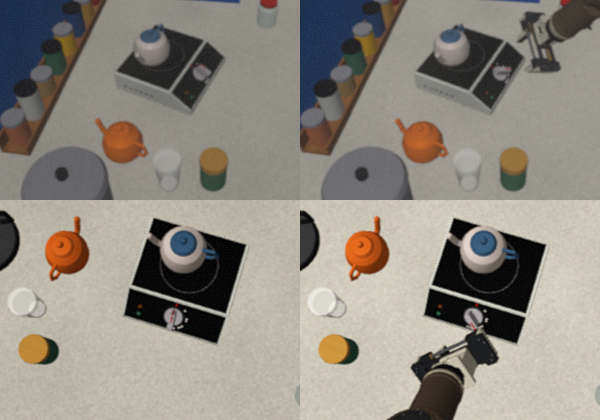

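The skirt fits the fully-in circle and the pointer is at three dots, (389,208). The teapot and the visible jars have not moved, and the hand is clear.

```bash
python3 -c "
from cell import arm
print(arm.sign_off(), arm.observe()['clock'])"
```

```text
the job is handed in; nothing more can be done
the job is handed in; nothing more can be done
```

I switched the warming plate to keep-warm and handed the job in at about 19 s. The robot reports no verdict, so this rests on my own checks.

- **Moves:** I gripped the knob, pulled it out 8 mm to its end stop and turned it clockwise to about one dot. There I let go and regripped a half turn round, because joint 7 would have passed its range. I then turned it on to three dots and pushed it in.
- **Finding the gap:** The knob went in at the first try on the mark, without stopping at about 6 mm out. It ended against a firm 21 N stop at the same hand height as before the pull.
- **Knob, last picture:** The pointer is on the three-dot mark, and the skirt matches the fully-in position.
- **Objects:** Before-and-after views show the teapot, caddy and tumblers where they were. The sugar jar was almost outside the side comparison and hidden by the arm in the top one, so I did not check it. My path stayed above its height throughout.
- **Hand:** It stands open and clear, about 120 mm above the knob, with no force on it.
- **Disagreements:** The knob sat about 1.3 mm further left than my fit, which gave a side force of up to 9 N at the first grip. I corrected it by shifting the hand, and no check failed. I did not test the lock by twisting the knob.

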